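# Pop open the battery hatch of the scanner plinth

### The job

Check the batteries of the scanner plinth: press the raised pad of its battery hatch down once, as far as it goes, and let go, so that the push-push latch releases and the hatch springs up; then stay clear and watch for two seconds that it stands open by itself. Press only once, since a second press latches it again, leave the screwed-down blank cover and everything else alone, and lift nothing.

Things in the scene. Friction and masses are not known exactly. Their poses are not given: they have to be found in the camera images.
- plinth: Pine box with a green lid, fixed to the table, 212 mm (x) by 432 mm (y) by 90 mm high. Origin at the centre of its underside. Two equal low black frames (bays) stand on the lid, 120 mm to either side of the middle along y; which is left and which is right varies.
- battery_bay: Black plastic frame fixed on the plinth's lid, 130 mm (x) by 100 mm (y) by 30 mm high, filled by the grey battery hatch, flush with the frame's top when shut. Origin at the centre of its underside, 90 mm above the table. x points from the hatch's free edge (nearer the robot) to its hinge, z up; turned as the plinth is.
- press_pad (a point): Centre of the top of the raised pad on the grey battery hatch: a plain grey bar 24 mm (bay x) by 44 mm (bay y), 4 mm proud of the hatch, its middle 28 mm from the hatch's free edge and 82 mm from the hinge. Shut, the point is 124 mm above the table, 27 mm from the bay's origin towards the bay's -x, with the bay's axes; it moves with the hatch, a plate 110 (x) by 84 (y) by 4 mm.
- hatch (a joint): Hatch angle, rad: 0 shut and latched (at the start), negative pushed in, positive open. About 3 N on the pad moves it in; the latch lets go past -0.055 (4.5 mm at the pad), the stop is at -0.07 (5.7 mm). As the finger rises, a spring swings it up in about 1 s to its stop at 0.95, free edge about 90 mm above the frame, where it stays by itself. Pushed fully down again, it latches again.
- latch_step (a joint): Travel of the hidden pin inside the latch, m; one step onward for each press. 0 latched at the start, about 0.007 while the hatch is first held in, 0.011 to 0.014 once it has popped open, 0.015 or more if it has been pressed again.
- blank_bay: The other bay: the same black frame, 130 by 100 by 30 mm, with a flush grey blank cover held by four small steel screw heads at its corners; no raised pad. Fixed; not to be pressed. Origin at the centre of its underside.
- cell: Spare battery cell, a loose dark upright cylinder 33 mm in diameter and 60 mm high, standing on the plinth's lid between the two bays. Origin at the centre of its underside. Leave it alone.
- screwdriver: Loose screwdriver 170 mm long, lying on the table between the robot and the plinth. Origin in the middle of its length, at its underside. Leave it alone.
- bowl: Loose translucent whitish plastic bowl, 110 mm wide and 50 mm high, standing on the table beyond the plinth. Origin at the centre of its underside. Leave it alone.

How it is judged:
By the outcome, as a careful person would: the job done as asked, in the order asked, and still so for the second after the job is handed in, with the robot touching nothing.
It also fails if it takes over 27 s, if anything falls off the work surface, if the arm or the gripper's body presses on something with over 40 N, if the wrist force passes 120 N, or if a joint passes its speed limit or range.

### The arm

A 7-joint arm with a two-finger parallel gripper is mounted at the origin on the work surface. World frame = base frame: x ahead of the robot, y to its left, z up, the work surface at z = 0. Lengths are in mm, angles in rad, forces in N, time in s.
With the tool pointing down it reaches from about 425 to 800 mm from the base axis. Payload 8.3 kg.
Tool frame: the origin (TCP) lies between the finger pads; the fingertips stand 19 mm ahead of it and the grasp point (between the pads) is the TCP (finger_overhang is the distance from the TCP to the fingertips, in mm); z points along the fingers, y is the direction in which the jaws open and shut (so a half turn about z gives the same grasp; the last joint's range is limited). The gripper opens to 85 mm and grips with 20 to 120 N. Pads are 22 mm wide; open, the fingers measure 114 mm over their backs; the gripper's body (76 mm by 85 mm) begins 54 mm behind the grasp point. The pads swing forward as they close: fully open they stand 13 mm farther back than shut.
Start: joints at [-1.262, 0.383, 0.016, 1.37, -0.006, 1.388, -0.046], TCP at [227.005, 582.298, 218.579] pointing down, gripper open.
Joint ranges: [-2.95, 2.95], [-0.25, 2.06], [-1.52, 1.56], [0.18, 2.33], [-1.44, 4.58], [0.02, 2.06], [-3.01, 3.01]. Speed limits (rad/s): [2.39, 2.39, 3.01, 3.01, 3.14, 3.14, 3.14].

### API

Orientations are given as a unit quaternion [x, y, z, w].
In Python, from workcell import * gives the robot as it stands.
- The arm moves only by the tool carry_out, never from a script. Its argument "deltas" is a list of rows, each a list of 5 numbers: the shift along the world's x, y, z each as a share of 30 cm, from -1 to 1, then the turn about the world's z as a share of 90 degrees, from -1 to 1, then the closure, from 0 (fully open) to 1 (shut). In form: [[dx, dy, dz, yaw, fingers], ...]. A call has exactly 10 rows; each row shifts and turns the commanded pose from where the row before left it; what a row does not reach is not made up. A row lasts 1/12 s, in which the tool goes at most 41.7 mm and 7.16 degrees, less where a joint would pass 70% of its speed; a pose out of reach is approached as far as the arm can. A call with a number of a shift or a turn outside -1 to 1 is refused whole. A call with a gripper value outside its range is refused whole. The fingers move at their own pace and stop on an object; "squeeze" is the grip in N (left out, the last holds). Time passes only in rows, so rows that do not move let the fingers close, or fill a call up. It gives the time, the measured TCP pose, the force and the opening at its end, in the units of the state.
- read_state(): the state, without advancing time (a new reading comes with each control period).
- capture(name): name is "side" or "top" or "wrist"; returns a dict with "pixels" (384x512x3 uint8, red, green, blue), "fx", "fy", "cx", "cy" (pixels), "rvec" (rotation vector, rad) and "tvec" (3), from world to camera coordinates, as OpenCV has them. Camera axes: x right, y down, z forward; pixel columns grow to the right and rows downward; lengths in mm; the calibration is good to about 2 mm. A picture is of the moment at which its call begins. There is no depth.
- finish_job(): hands the job in, once; it reports no verdict.
Trained networks look in a picture, given as the dict that the camera call returned (one of the last four; its "shot" number tells which), for a name from the list of things; names that differ only in an ending like _2 or _b are one class to them, and where a whole thing is asked for, a point or a joint stands for the part that bears it (a point fixed in the world has none). Each returns a list of dicts, best first, with "confidence" (0 to 1); they miss things now and then, are a little off and sometimes report something else, mostly with a low value. They report only what shows in the picture. A call takes as long as a camera call.
- masks_of(thing, picture): "mask" (384x512 bool, what is visible of it) and "point" ([column, row] in pixels, amid what is visible of it).
The state is a dict: "t": time; "joint_pos": joint angles; "dq": joint speeds; "tau": joint torques, N m; "tcp_pos": TCP position; "tcp_rot": TCP orientation; "contact_force": force on the tool from outside, world axes, zero at the start; "wrist_torque": the same for the moment, N m; "opening": finger opening in mm.
Only numpy, scipy, OpenCV 4.12 (cv2) and the standard library are available. Lean on these libraries where they do the work, as an engineer would, in place of code of your own. Each camera call takes 0.05 s, during which the arm holds its last target.

## Working session

There is one attempt and no reset: what is moved stays moved. The work goes in short steps, Python scripts to look and compute and a tool call to move; the robot and the scene stay as the last step left them, time stands still between calls to the robot, and variables do not carry over. Pictures are saved under pics/ and viewed, and the job is handed in when it is done.

Besides the shell and the picture viewer there is one more tool, called after "Call:" as name(argument=value, ...), one argument or row to a line, values as JSON. carry_out: Moves the arm, as the interface text tells. Its arguments: {"type":"object","properties":{"deltas":{"type":"array"},"squeeze":{"type":"number"}},"required":["deltas"]}

```bash
mkdir -p pics
cat > h.py <<'E'
from workcell import *
import numpy as np, cv2
def save(p,n): cv2.imwrite('pics/'+n,cv2.cvtColor(p['pixels'],cv2.COLOR_RGB2BGR))
def ray(p,uv,z):
    R,_=cv2.Rodrigues(np.array(p['rvec'],float)); t=np.array(p['tvec'],float)
    d=R.T@np.array([(uv[0]-p['cx'])/p['fx'],(uv[1]-p['cy'])/p['fy'],1]); c=-R.T@t
    return c+d*(z-c[2])/d[2]
E
python3 - <<'E'
from h import *
s=read_state(); print(s['t'],s['tcp_pos'],s['tcp_rot'],s['contact_force'],s['opening'])
for n in ['top','side']:
    p=capture(n); save(p,n+'1.png')
    for th,z in [('press_pad',124),('battery_bay',120),('blank_bay',120),('cell',150),('plinth',90)]:
        for m in masks_of(th,p)[:2]:
            ys,xs=np.nonzero(m['mask']); 
            print(n,th,round(m['confidence'],2),np.round(m['point']),len(xs),(xs.min(),xs.max(),ys.min(),ys.max()) if len(xs) else 0,np.round(ray(p,m['point'],z)))
E
```

```text
0.0 [226.83400042 581.81841418 217.56612545] [ 1.84817380e-01  9.82772389e-01 -9.68206288e-04 -1.74987726e-04] [ 0.69259157 -0.65238232 -0.5831176 ] 85.63113352430175
top press_pad 0.84 [327. 188.] 2751 (np.int64(301), np.int64(356), np.int64(157), np.int64(223)) [618. -90. 124.]
top battery_bay 0.59 [329. 190.] 4083 (np.int64(294), np.int64(364), np.int64(151), np.int64(230)) [617. -96. 120.]
top blank_bay 0.57 [196. 199.] 4052 (np.int64(162), np.int64(229), np.int64(162), np.int64(241)) [594. 143. 120.]
top blank_bay 0.46 [259. 204.] 17317 (np.int64(140), np.int64(387), np.int64(124), np.int64(278)) [587.  30. 120.]
top cell 0.59 [274. 203.] 322 (np.int64(263), np.int64(281), np.int64(195), np.int64(215)) [587.   6. 150.]
top plinth 0.95 [259. 206.] 16987 (np.int64(141), np.int64(387), np.int64(124), np.int64(278)) [587.  30.  90.]
side press_pad 0.66 [296. 123.] 1652 (np.int64(265), np.int64(330), np.int64(103), np.int64(144)) [618. -88. 124.]
side press_pad 0.64 [267. 228.] 15363 (np.int64(152), np.int64(352), np.int64(93), np.int64(315)) [521. 137. 124.]
side battery_bay 0.83 [298. 125.] 2974 (np.int64(257), np.int64(336), np.int64(100), np.int64(159)) [614. -89. 120.]
side battery_bay 0.41 [298. 126.] 1728 (np.int64(264), np.int64(330), np.int64(103), np.int64(144)) [614. -88. 120.]
side blank_bay 0.7 [279. 159.] 620 (np.int64(270), np.int64(290), np.int64(142), np.int64(177)) [590.   7. 120.]
side blank_bay 0.57 [228. 214.] 5148 (np.int64(177), np.int64(277), np.int64(175), np.int64(257)) [587. 153. 120.]
side cell 0.8 [280. 159.] 565 (np.int64(271), np.int64(290), np.int64(142), np.int64(177)) [576.  30. 150.]
side cell 0.56 [350. 191.] 588 (np.int64(339), np.int64(360), np.int64(169), np.int64(238)) [449.  17. 150.]
side plinth 0.7 [268. 223.] 15616 (np.int64(151), np.int64(353), np.int64(93), np.int64(315)) [536. 112.  90.]
```

Run:
```python
import cv2
a=cv2.imread('pics/top1.png');b=cv2.imread('pics/side1.png')
cv2.imwrite('pics/topc.png',cv2.resize(a[110:290,130:400],None,fx=2.9,fy=2.9,interpolation=cv2.INTER_CUBIC))
cv2.imwrite('pics/sidec.png',cv2.resize(b[80:320,140:380],None,fx=2.4,fy=2.4,interpolation=cv2.INTER_CUBIC))
```

```text
(no output)
```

View pics/topc.png

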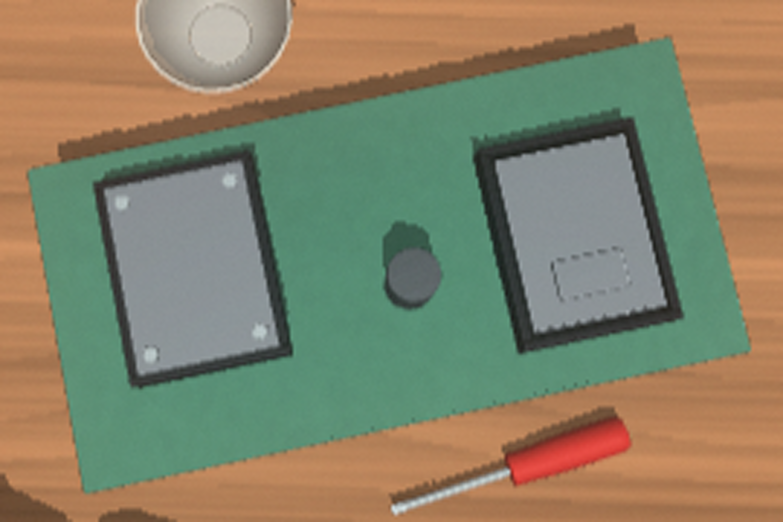

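View pics/sidec.png

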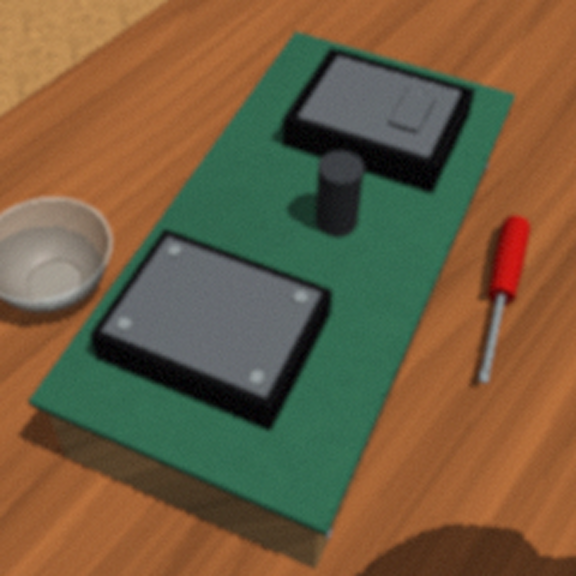

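View pics/top1.png

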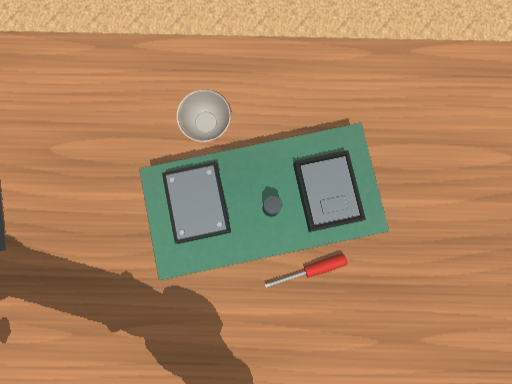

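The battery bay is the right one (y<0). Its outlined pad is at about (334,205) in top and (312,125) in side. The blank cover, with its four screws, is on the left at (197,201). The cell is at (272,205) and the screwdriver lies in front.

Run:
```python
from h import *
p=capture('top')
f=lambda x,y:(x/2.9+130-.33,y/2.9+110-.33)
for n,c,z in [('pad',(591,275),124),('padNL',(562,303),124),('padNR',(631,286),124),('padFL',(553,261),124),('padFR',(622,247),124),('frFL',(475,153),120),('frFR',(633,120),120),('frNR',(682,317),120),('frNL',(522,351),120),('lidFL',(28,170),90),('lidFR',(671,38),90),('lidNR',(750,351),90),('lidNL',(85,492),90),('cell',(413,276),150)]:
    print(n,np.round(ray(p,f(*c),z),1))
q=capture('side'); print('side pad',ray(q,(412/2.4+140-.3,109/2.4+80-.3),124))
from scipy.spatial.transform import Rotation as Ro
print(Ro.from_quat(read_state()['tcp_rot']).as_matrix().round(3), read_state()['t'])
```

```text
pad [ 589.7 -102.1  124. ]
padNL [572.1 -84.3 124. ]
padNR [ 583.5 -126.5  124. ]
padFL [597.8 -78.8 124. ]
padFR [ 607.4 -121.2  124. ]
frFL [665.1 -30.8 120. ]
frFR [ 688.5 -129.7  120. ]
frNR [ 565.6 -158.4  120. ]
frNL [542.6 -60.5 120. ]
lidFL [653.6 256.   90. ]
lidFR [ 751.7 -162.3   90. ]
lidNR [ 547.3 -209.4   90. ]
lidNL [449.9 208.   90. ]
cell [583.8   8.2 150. ]
side pad [ 591.72761006 -100.59582334  124.        ]
[[-0.932  0.363 -0.   ]
 [ 0.363  0.932 -0.   ]
 [ 0.    -0.    -1.   ]] 0.7
```

Call:
carry_out(
  deltas=[
    [0.06, -0.114, 0, 0.02, 1],
    [0.06, -0.114, 0, 0.02, 1],
    [0.06, -0.114, 0, 0.02, 1],
    [0.06, -0.114, 0, 0.02, 1],
    [0.06, -0.114, 0, 0.02, 1],
    [0.06, -0.114, 0, 0.02, 1],
    [0.06, -0.114, 0, 0.02, 1],
    [0.06, -0.114, 0, 0.02, 1],
    [0.06, -0.114, 0, 0.02, 1],
    [0.06, -0.114, 0, 0.02, 1],
  ],
  squeeze=30,
)

```text
t: 1.53
tcp_pos: [407.6, 238.5, 219.0]
tcp_rot: [0.028, 1.0, 0.0, 0.0]
contact_force: [0.8, -0.0, 0.4]
opening: -0.1
```

Call:
carry_out(
  deltas=[
    [0.06, -0.114, 0, 0.02, 1],
    [0.06, -0.114, 0, 0.02, 1],
    [0.06, -0.114, 0, 0.02, 1],
    [0.06, -0.114, 0, 0.02, 1],
    [0.06, -0.114, 0, 0.02, 1],
    [0.06, -0.114, 0, 0.02, 1],
    [0.06, -0.114, 0, 0.02, 1],
    [0.06, -0.114, 0, 0.02, 1],
    [0, 0, 0, 0, 1],
    [0, 0, 0, 0, 1],
  ],
)

```text
t: 2.37
tcp_pos: [551.4, -36.4, 218.5]
tcp_rot: [-0.094, 0.996, -0.001, -0.0]
contact_force: [-0.9, 1.2, -0.2]
opening: -0.1
```

Run:
```python
from h import *
from scipy.spatial.transform import Rotation as Ro
s=read_state(); print(s['t'],s['tcp_pos'],s['contact_force'],s['opening'],np.degrees(np.arctan2(*Ro.from_quat(s['tcp_rot']).as_matrix()[[1,0],1])))
```

```text
2.3667 [551.3662885  -36.43558707 218.47606394] [-0.8687784   1.18478436 -0.18620547] -0.09457929208763854 100.79489983457874
```

Call:
carry_out(
  deltas=[
    [0.043, -0.072, 0, 0.01, 1],
    [0.043, -0.072, 0, 0.01, 1],
    [0.043, -0.072, 0, 0.01, 1],
    [0, 0, -0.044, 0, 1],
    [0, 0, -0.044, 0, 1],
    [0, 0, -0.044, 0, 1],
    [0, 0, -0.044, 0, 1],
    [0, 0, 0, 0, 1],
    [0, 0, 0, 0, 1],
    [0, 0, 0, 0, 1],
  ],
)

```text
t: 3.2
tcp_pos: [590.1, -97.2, 166.7]
tcp_rot: [-0.121, 0.993, 0.0, 0.001]
contact_force: [0.1, -0.8, 0.1]
opening: -0.1
```

Run:
```python
from h import *
s=read_state(); print(s['t'],s['tcp_pos'],s['contact_force'])
for n in ['top','side','wrist']:
    p=capture(n); save(p,n+'2.png')
a=cv2.imread('pics/side2.png')[60:220,220:420]; b=cv2.imread('pics/wrist2.png')
cv2.imwrite('pics/c2.png',np.hstack([cv2.resize(a,(480,384),interpolation=cv2.INTER_CUBIC),cv2.resize(b,(320,384))]))
```

```text
3.2 [590.13184919 -97.1865575  166.72397652] [ 0.13573675 -0.80001771  0.05925152]
```

View pics/c2.png

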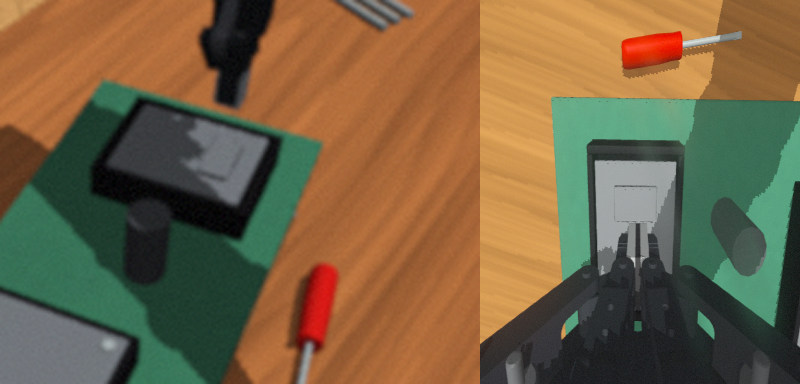

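Call:
carry_out(
  deltas=[
    [0, -0.013, 0, 0, 1],
    [0, 0, -0.015, 0, 1],
    [0, 0, -0.015, 0, 1],
    [0, 0, -0.015, 0, 1],
    [0, 0, -0.01, 0, 1],
    [0, 0, -0.01, 0, 1],
    [0, 0, 0, 0, 1],
    [0, 0, 0, 0, 1],
    [0, 0, 0, 0, 1],
    [0, 0, 0, 0, 1],
  ],
)

```text
t: 4.18
tcp_pos: [589.9, -102.0, 146.5]
tcp_rot: [-0.12, 0.993, -0.0, 0.0]
contact_force: [0.4, -0.3, 0.0]
opening: -0.0
```

Nothing touched yet. The tips should be about 3.5 mm above the pad, so I press in small steps.

Call:
carry_out(
  deltas=[
    [0, 0, -0.007, 0, 1],
    [0, 0, -0.007, 0, 1],
    [0, 0, -0.005, 0, 1],
    [0, 0, -0.005, 0, 1],
    [0, 0, -0.004, 0, 1],
    [0, 0, 0, 0, 1],
    [0, 0, 0, 0, 1],
    [0, 0, 0, 0, 1],
    [0, 0, 0, 0, 1],
    [0, 0, 0, 0, 1],
  ],
)

```text
t: 5.02
tcp_pos: [589.8, -102.0, 138.0]
tcp_rot: [-0.12, 0.993, -0.0, 0.0]
contact_force: [0.2, -1.1, 0.9]
opening: -0.3
```

Call:
carry_out(
  deltas=[
    [0, 0, -0.005, 0, 1],
    [0, 0, 0, 0, 1],
    [0, 0, 0, 0, 1],
    [0, 0, 0, 0, 1],
    [0, 0, 0, 0, 1],
    [0, 0, 0, 0, 1],
    [0, 0, 0, 0, 1],
    [0, 0, 0, 0, 1],
    [0, 0, 0, 0, 1],
    [0, 0, 0, 0, 1],
  ],
)

```text
t: 5.85
tcp_pos: [589.7, -102.0, 136.4]
tcp_rot: [-0.12, 0.993, -0.0, -0.0]
contact_force: [-0.2, 0.1, -0.2]
opening: -0.3
```

Run:
```python
from h import *
s=read_state(); print(s['t'],s['tcp_pos'],s['contact_force'])
a=capture('side');save(a,'side3.png');b=capture('wrist');save(b,'wrist3.png')
a=cv2.imread('pics/side3.png')[60:220,220:420]; b=cv2.imread('pics/wrist3.png')
cv2.imwrite('pics/c3.png',np.hstack([cv2.resize(a,(400,384),interpolation=cv2.INTER_CUBIC),cv2.resize(b,(400,384))]))
```

```text
5.85 [ 589.68285171 -102.00034294  136.35967704] [-0.15550457  0.08792473 -0.1964385 ]
```

View pics/c3.png

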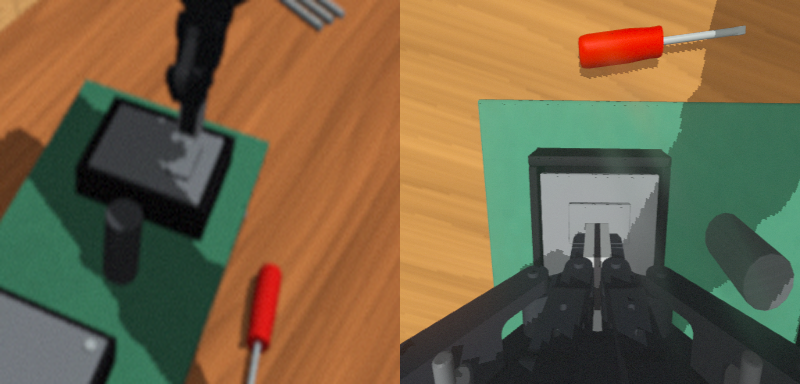

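Call:
carry_out(
  deltas=[
    [0, 0, -0.005, 0, 1],
    [0, 0, -0.005, 0, 1],
    [0, 0, 0, 0, 1],
    [0, 0, 0, 0, 1],
    [0, 0, 0, 0, 1],
    [0, 0, 0, 0, 1],
    [0, 0, 0, 0, 1],
    [0, 0, 0, 0, 1],
    [0, 0, 0, 0, 1],
    [0, 0, 0, 0, 1],
  ],
)

```text
t: 6.78
tcp_pos: [589.7, -102.0, 133.4]
tcp_rot: [-0.12, 0.993, -0.0, -0.0]
contact_force: [-0.0, -0.3, 0.6]
opening: -0.0
```

Call:
carry_out(
  deltas=[
    [0, 0, -0.005, 0, 1],
    [0, 0, -0.003, 0, 1],
    [0, 0, 0, 0, 1],
    [0, 0, 0, 0, 1],
    [0, 0, 0, 0, 1],
    [0, 0, 0, 0, 1],
    [0, 0, 0, 0, 1],
    [0, 0, 0, 0, 1],
    [0, 0, 0, 0, 1],
    [0, 0, 0, 0, 1],
  ],
)

```text
t: 7.62
tcp_pos: [589.7, -102.0, 131.0]
tcp_rot: [-0.12, 0.993, -0.0, -0.0]
contact_force: [-0.2, -0.3, -0.2]
opening: 0.1
```

Run:
```python
from h import *
s=read_state(); print(s['t'],s['tcp_pos'],s['contact_force'],s['wrist_torque'])
a=capture('side');save(a,'side4.png');b=capture('wrist');save(b,'wrist4.png')
a=cv2.imread('pics/side4.png')[90:170,250:350]; b=cv2.imread('pics/wrist4.png')[150:300,170:330]
cv2.imwrite('pics/c4.png',np.hstack([cv2.resize(a,(400,384),interpolation=cv2.INTER_CUBIC),cv2.resize(b,(400,384))]))
```

```text
7.6167 [ 589.71633904 -101.97817777  130.97834772] [-0.17128597 -0.30801297 -0.15803631] [-0.01217019  0.02315174 -0.02584893]
```

View pics/c4.png

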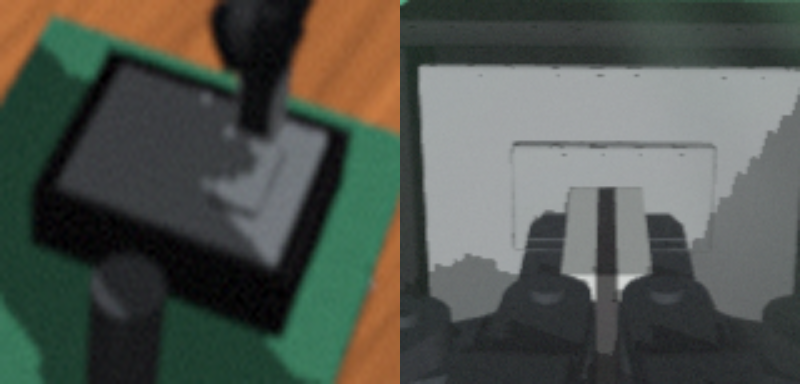

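Run:
```python
from h import *
for n in ('side','wrist'):
    p=capture(n)
    for P in [(589.7,-102,z) for z in (112,124,130,136,142)]+[(579,-104.5,112),(579,-104.5,124),(579,-104.5,136)]:
        uv=cv2.projectPoints(np.array([P],float),np.array(p['rvec'],float),np.array(p['tvec'],float),np.array([[p['fx'],0,p['cx']],[0,p['fy'],p['cy']],[0,0,1]],float),None)[0].ravel()
        c=((uv-[250,90])*[4,4.8] if n=='side' else (uv-[170,150])*[2.5,2.56])
        print(n,P,uv.round(1),c.round())
print(read_state()['t'])
```

```text
side (589.7, -102, 112) [311.9 129.9] [247. 191.]
side (589.7, -102, 124) [312.7 125.2] [251. 169.]
side (589.7, -102, 130) [313.1 122.8] [252. 157.]
side (589.7, -102, 136) [313.5 120.4] [254. 146.]
side (589.7, -102, 142) [313.9 117.9] [256. 134.]
side (579, -104.5, 112) [317.2 131.5] [269. 199.]
side (579, -104.5, 124) [318.1 126.8] [272. 177.]
side (579, -104.5, 136) [319. 122.] [276. 154.]
wrist (589.7, -102, 112) [252.1 217.1] [205. 172.]
wrist (589.7, -102, 124) [252.1 224.9] [205. 192.]
wrist (589.7, -102, 130) [252.  229.2] [205. 203.]
wrist (589.7, -102, 136) [252.  233.8] [205. 215.]
wrist (589.7, -102, 142) [252.  238.8] [205. 227.]
wrist (579, -104.5, 112) [252.3 198.9] [206. 125.]
wrist (579, -104.5, 124) [252.3 205.6] [206. 142.]
wrist (579, -104.5, 136) [252.3 213.3] [206. 162.]
7.8167
```

The tip appears about 18 mm above the pad in both views: side row 117.5 gives z≈142. So the real overhang doesn't match the stated 19 mm. I'll trust the images and force reading and continue down in steps.

Call:
carry_out(
  deltas=[
    [0, 0, -0.005, 0, 1],
    [0, 0, -0.005, 0, 1],
    [0, 0, -0.005, 0, 1],
    [0, 0, -0.005, 0, 1],
    [0, 0, 0, 0, 1],
    [0, 0, 0, 0, 1],
    [0, 0, 0, 0, 1],
    [0, 0, 0, 0, 1],
    [0, 0, 0, 0, 1],
    [0, 0, 0, 0, 1],
  ],
)

```text
t: 8.65
tcp_pos: [589.7, -102.0, 125.1]
tcp_rot: [-0.12, 0.993, -0.0, 0.0]
contact_force: [0.3, -0.1, 0.2]
opening: -0.2
```

Run:
```python
from h import *
s=read_state(); print(s['t'],s['tcp_pos'],s['contact_force'],s['wrist_torque'])
a=capture('side');save(a,'side5.png');b=capture('wrist');save(b,'wrist5.png')
a=cv2.imread('pics/side5.png')[90:170,250:350]; b=cv2.imread('pics/wrist5.png')[150:300,170:330]
cv2.imwrite('pics/c5.png',np.hstack([cv2.resize(a,(400,384),interpolation=cv2.INTER_CUBIC),cv2.resize(b,(400,384))]))
```

```text
8.65 [ 589.74949879 -102.00730612  125.05870711] [ 0.3097152  -0.08727077  0.20329056] [-0.01671164 -0.00293013 -0.01503082]
```

View pics/c5.png

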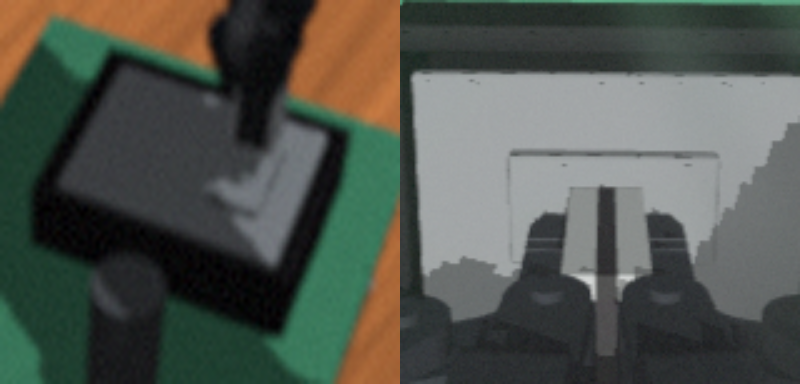

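Call:
carry_out(
  deltas=[
    [0, 0, -0.005, 0, 1],
    [0, 0, -0.005, 0, 1],
    [0, 0, -0.005, 0, 1],
    [0, 0, -0.005, 0, 1],
    [0, 0, -0.005, 0, 1],
    [0, 0, -0.003, 0, 1],
    [0, 0, 0, 0, 1],
    [0, 0, 0, 0, 1],
    [0, 0, 0, 0, 1],
    [0, 0, 0, 0, 1],
  ],
)

```text
t: 9.58
tcp_pos: [589.8, -102.0, 116.7]
tcp_rot: [-0.12, 0.993, -0.0, 0.0]
contact_force: [0.7, -0.5, -0.4]
opening: -0.1
```

Run:
```python
from h import *
s=read_state(); print(s['t'],s['tcp_pos'],s['contact_force'],s['wrist_torque'])
a=capture('side');save(a,'side6.png');b=capture('wrist');save(b,'wrist6.png')
a=cv2.imread('pics/side6.png')[90:170,250:350]; b=cv2.imread('pics/wrist6.png')[150:300,170:330]
cv2.imwrite('pics/c6.png',np.hstack([cv2.resize(a,(400,384),interpolation=cv2.INTER_CUBIC),cv2.resize(b,(400,384))]))
```

```text
9.5833 [ 589.78223346 -102.01363181  116.70697481] [ 0.66260694 -0.45128095 -0.43548355] [ 0.02150553 -0.02324812 -0.01892366]
```

View pics/c6.png

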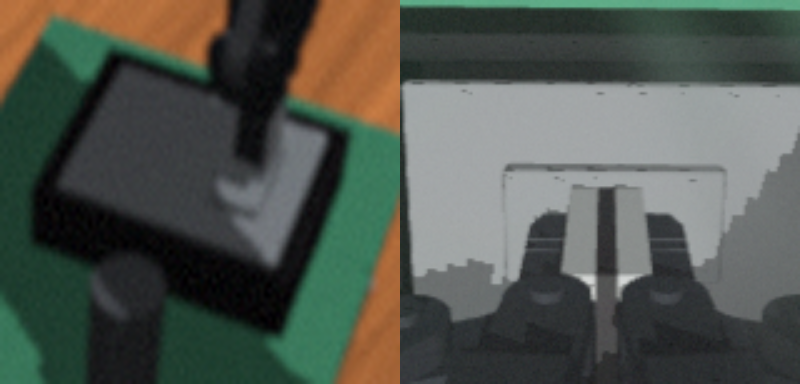

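Call:
carry_out(
  deltas=[
    [0, 0, -0.005, 0, 1],
    [0, 0, -0.005, 0, 1],
    [0, 0, -0.003, 0, 1],
    [0, 0, 0, 0, 1],
    [0, 0, 0, 0, 1],
    [0, 0, 0, 0, 1],
    [0, 0, 0, 0, 1],
    [0, 0, 0, 0, 1],
    [0, 0, 0, 0, 1],
    [0, 0, 0, 0, 1],
  ],
)

```text
t: 10.52
tcp_pos: [589.7, -102.0, 112.7]
tcp_rot: [-0.12, 0.993, -0.0, 0.0]
contact_force: [-0.1, -0.1, 0.5]
opening: 0.1
```

Call:
carry_out(
  deltas=[
    [0, 0, -0.005, 0, 1],
    [0, 0, -0.005, 0, 1],
    [0, 0, -0.003, 0, 1],
    [0, 0, 0, 0, 1],
    [0, 0, 0, 0, 1],
    [0, 0, 0, 0, 1],
    [0, 0, 0, 0, 1],
    [0, 0, 0, 0, 1],
    [0, 0, 0, 0, 1],
    [0, 0, 0, 0, 1],
  ],
)

```text
t: 11.35
tcp_pos: [589.8, -102.1, 108.8]
tcp_rot: [-0.12, 0.993, -0.0, 0.0]
contact_force: [-0.1, -0.2, 2.1]
opening: 0.1
```

Run:
```python
from h import *
s=read_state(); print(s['t'],s['tcp_pos'],s['contact_force'],s['wrist_torque'])
a=capture('side');save(a,'side7.png');b=capture('wrist');save(b,'wrist7.png')
a=cv2.imread('pics/side7.png')[90:170,250:350]; b=cv2.imread('pics/wrist7.png')[150:300,170:330]
cv2.imwrite('pics/c7.png',np.hstack([cv2.resize(a,(400,384),interpolation=cv2.INTER_CUBIC),cv2.resize(b,(400,384))]))
```

```text
11.35 [ 589.75329213 -102.09150394  108.8295279 ] [-0.10528446 -0.15904083  2.06193251] [-0.19260656  0.0154443   0.00086784]
```

View pics/c7.png

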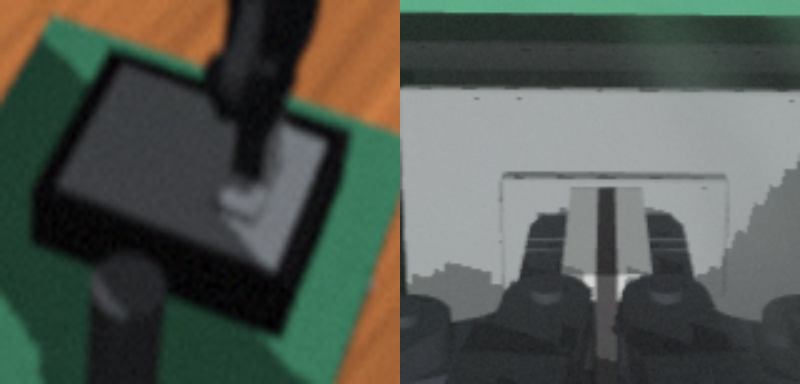

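Contact now: 2 N, and the wrist torque has changed. I press on steadily.

Call:
carry_out(
  deltas=[
    [0, 0, -0.004, 0, 1],
    [0, 0, -0.004, 0, 1],
    [0, 0, -0.004, 0, 1],
    [0, 0, -0.004, 0, 1],
    [0, 0, 0, 0, 1],
    [0, 0, 0, 0, 1],
    [0, 0, 0, 0, 1],
    [0, 0, 0, 0, 1],
    [0, 0, 0, 0, 1],
    [0, 0, 0, 0, 1],
  ],
)

```text
t: 12.28
tcp_pos: [589.9, -102.2, 105.7]
tcp_rot: [-0.12, 0.993, 0.0, 0.001]
contact_force: [-6.9, -0.2, 16.9]
opening: -0.4
```

Call:
carry_out(
  deltas=[
    [0, 0, -0.004, 0, 1],
    [0, 0, 0, 0, 1],
    [0, 0, 0, 0, 1],
    [0, 0, 0, 0, 1],
    [0, 0, 0, 0, 1],
    [0, 0, 0, 0, 1],
    [0, 0, 0, 0, 1],
    [0, 0, 0, 0, 1],
    [0, 0, 0, 0, 1],
    [0, 0, 0, 0, 1],
  ],
)

```text
t: 13.12
tcp_pos: [589.9, -102.3, 105.5]
tcp_rot: [-0.12, 0.993, 0.0, 0.001]
contact_force: [-11.7, 0.7, 25.5]
opening: -0.4
```

Run:
```python
from h import *
s=read_state(); print(s['t'],s['tcp_pos'],s['contact_force'],s['wrist_torque'])
a=capture('side');save(a,'side8.png');b=capture('wrist');save(b,'wrist8.png')
a=cv2.imread('pics/side8.png')[90:170,250:350]; b=cv2.imread('pics/wrist8.png')[150:300,170:330]
cv2.imwrite('pics/c8.png',np.hstack([cv2.resize(a,(400,384),interpolation=cv2.INTER_CUBIC),cv2.resize(b,(400,384))]))
```

```text
13.1167 [ 589.92624768 -102.27804659  105.49121058] [-11.71647903   0.73918347  25.51651472] [0.31089098 2.36215623 0.03743861]
```

View pics/c8.png

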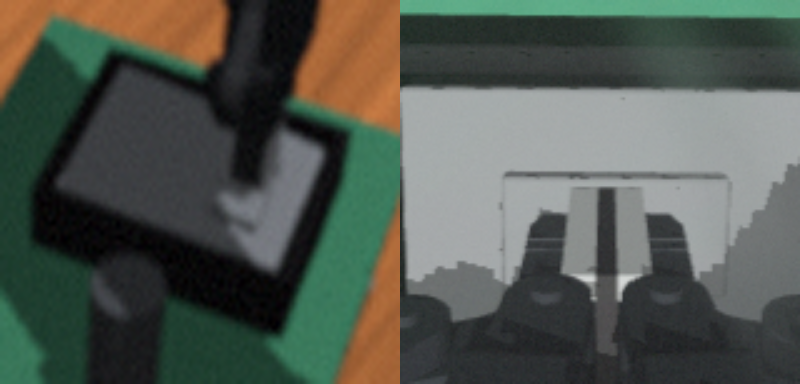

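The pad followed the finger (wrist row unchanged at 174), and another 1.2 mm of command gave only 0.2 mm of motion at 25 N. That is the hard stop, so I let go upward.

Call:
carry_out(
  deltas=[
    [0, 0, 0.06, 0, 1],
    [0, 0, 0.1, 0, 1],
    [0, 0, 0.12, 0, 1],
    [0, 0, 0.13, 0, 1],
    [0, 0, 0.13, 0, 1],
    [-0.05, 0, 0.1, 0, 1],
    [-0.1, 0, 0.03, 0, 1],
    [-0.1, 0, 0, 0, 1],
    [-0.05, 0, 0, 0, 1],
    [0, 0, 0, 0, 1],
  ],
)

```text
t: 14.05
tcp_pos: [497.4, -102.4, 304.4]
tcp_rot: [-0.12, 0.993, 0.001, 0.0]
contact_force: [1.5, -0.5, 0.1]
opening: 0.2
```

Run:
```python
from h import *
s=read_state(); print(s['t'],s['tcp_pos'],s['contact_force'])
a=capture('side');save(a,'side9.png')
```

```text
14.05 [ 497.36592718 -102.42805731  304.39569683] [ 1.48158851 -0.52203828  0.13831237]
```

View pics/side9.png

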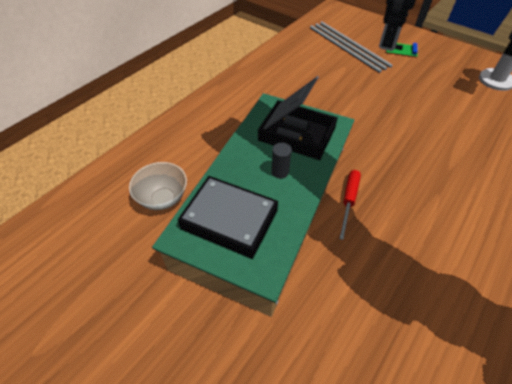

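The hatch is up (lid from (265,130) to (316,80) in side), showing the battery compartment, and the arm is clear. Now I watch for 2 s or more.

Call:
carry_out(
  deltas=[
    [0, 0, 0, 0, 1],
    [0, 0, 0, 0, 1],
    [0, 0, 0, 0, 1],
    [0, 0, 0, 0, 1],
    [0, 0, 0, 0, 1],
    [0, 0, 0, 0, 1],
    [0, 0, 0, 0, 1],
    [0, 0, 0, 0, 1],
    [0, 0, 0, 0, 1],
    [0, 0, 0, 0, 1],
  ],
)

```text
t: 14.93
tcp_pos: [499.7, -102.0, 303.8]
tcp_rot: [-0.12, 0.993, -0.0, 0.0]
contact_force: [-0.4, 0.3, -0.6]
opening: 0.1
```

Call:
carry_out(
  deltas=[
    [0, 0, 0, 0, 1],
    [0, 0, 0, 0, 1],
    [0, 0, 0, 0, 1],
    [0, 0, 0, 0, 1],
    [0, 0, 0, 0, 1],
    [0, 0, 0, 0, 1],
    [0, 0, 0, 0, 1],
    [0, 0, 0, 0, 1],
    [0, 0, 0, 0, 1],
    [0, 0, 0, 0, 1],
  ],
)

```text
t: 15.77
tcp_pos: [499.7, -102.0, 303.8]
tcp_rot: [-0.12, 0.993, -0.0, 0.0]
contact_force: [0.2, -0.2, 0.1]
opening: -0.0
```

Call:
carry_out(
  deltas=[
    [0, 0, 0, 0, 1],
    [0, 0, 0, 0, 1],
    [0, 0, 0, 0, 1],
    [0, 0, 0, 0, 1],
    [0, 0, 0, 0, 1],
    [0, 0, 0, 0, 1],
    [0, 0, 0, 0, 1],
    [0, 0, 0, 0, 1],
    [0, 0, 0, 0, 1],
    [0, 0, 0, 0, 1],
  ],
)

```text
t: 16.6
tcp_pos: [499.7, -102.0, 303.8]
tcp_rot: [-0.12, 0.993, -0.0, 0.0]
contact_force: [-0.2, -0.5, -0.5]
opening: -0.1
```

Call:
carry_out(
  deltas=[
    [0, 0, 0, 0, 1],
    [0, 0, 0, 0, 1],
    [0, 0, 0, 0, 1],
    [0, 0, 0, 0, 1],
    [0, 0, 0, 0, 1],
    [0, 0, 0, 0, 1],
    [0, 0, 0, 0, 1],
    [0, 0, 0, 0, 1],
    [0, 0, 0, 0, 1],
    [0, 0, 0, 0, 1],
  ],
)

```text
t: 17.43
tcp_pos: [499.7, -102.0, 303.8]
tcp_rot: [-0.12, 0.993, -0.0, -0.0]
contact_force: [0.5, 0.2, -0.3]
opening: -0.1
```

Run:
```python
from h import *
s=read_state(); print(s['t'],s['tcp_pos'],s['contact_force'])
a=capture('side');save(a,'side10.png');save(capture('top'),'top10.png')
o=cv2.imread('pics/side9.png');n=cv2.imread('pics/side10.png');x=cv2.imread('pics/top10.png')
cv2.imwrite('pics/c10.png',np.hstack([cv2.resize(n[50:290,150:390],(400,400)),cv2.resize(x[60:300,120:400],(400,400))]))
```

```text
17.4333 [ 499.69519619 -101.99204325  303.76373511] [ 0.45653004  0.16440333 -0.27865574]
```

View pics/c10.png

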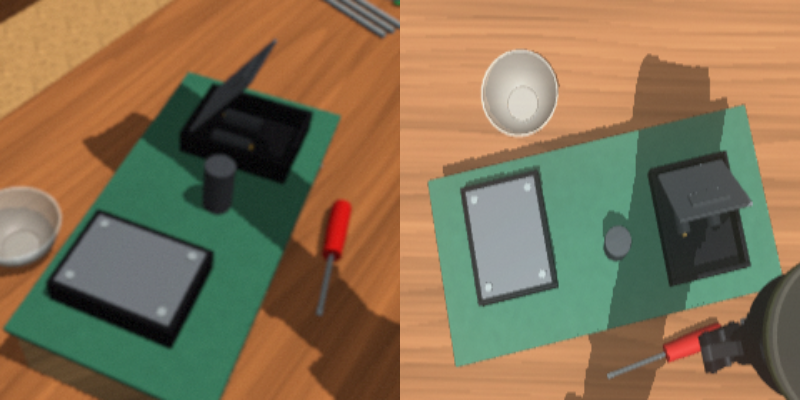

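Both views show the hatch standing wide open after more than 3 s untouched. The cell, bowl, screwdriver and blank cover are where they were.

```bash
python3 -c "
from workcell import *
print(finish_job())"
```

```text
the job is handed in; nothing more can be done
None
```

I pressed the battery hatch's pad once with closed fingers, and the hatch sprang up and stayed open. I then kept the arm clear at about 300 mm height.

- **Press:** I pushed until the pad hit its hard stop. At 25 N, a further 1.2 mm of commanded travel moved it only 0.2 mm.
- **Hatch:** it was still open in the side and top views about 3.4 s after the arm had pulled clear. I could only judge this from the pictures; I did not read the hatch angle or the latch pin directly.
- **Everything else:** the cell, bowl, screwdriver and blank cover looked unmoved. The wrist force read about zero while I watched. The job was handed in at about 17.5 s of the 27 s allowed.
- **Disagreement:** the stated 19 mm fingertip overhang did not match what happened. Contact came with the TCP about 110 mm above the table instead of the expected 143 mm. I found the pad by pictures and force in small steps.

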